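# Change the label roll on the sample bench

### The arm

A 6-joint arm with a two-finger parallel gripper is mounted at the origin on the work surface. World frame = base frame: x ahead of the robot, y to its left, z up, the work surface at z = 0. Lengths are in m, angles in rad, forces in N, time in s.
With the tool pointing down it reaches from about 0.35 to 0.875 m from the base axis. Payload 15.5 kg.
Tool frame: the origin (TCP) lies midway between the tips of the shut fingers; the grasp point (between the pads) lies manip.hold_point_z behind it (manip.hold_point_z is the distance from the TCP to the grasp point, in m); z points along the fingers, y is the line along which they close (so a half turn about z gives the same grasp; the last joint's range is limited). The gripper opens to 85 mm and grips with 20 to 120 N. Pads are 22 mm wide; open, the fingers measure 114 mm over their backs; the gripper's body (76 mm by 85 mm) begins 54 mm behind the grasp point. The pads swing forward as they close: fully open they stand 13 mm farther back than shut.
Start: joints at [-1.417, 0.494, 1.345, -0, 1.302, -0.096], TCP at [0.155, -0.606, 0.231] pointing down, gripper open.
Joint ranges: [-2.91, 2.91], [-0.82, 2.16], [0.22, 2.67], [-1.22, 4.37], [0.12, 2.79], [-3.08, 3.08]. Speed limits (rad/s): [1.89, 1.89, 2.57, 3.01, 3.01, 3.01].

### API

Orientations are given as a unit quaternion [x, y, z, w].
In Python, from cell import readout, camera, manip, finder gives the robot as it stands. The module is installed in compiled form; this text tells all that it offers.
- The arm moves only by the shell command python3 -m inch 'ROWS' [FORCE]. ROWS is JSON, one flat list of numbers, 7 for each row, row after row: the shift along the world's x, y, z in mm, then the turn, a rotation vector about the world's x, y, z in degrees, then the opening, from 0 (shut) to 1 (fully open). In form: [tx, ty, tz, rx, ry, rz, fingers, tx, ty, tz, rx, ry, rz, fingers, ...]. A call has 1 to 8 rows; each row shifts and turns the commanded pose from where the row before left it; what a row does not reach is not made up. A row lasts 1/12 s, in which the tool goes at most 41.7 mm and 7.16 degrees, less where a joint would pass 70% of its speed; a pose out of reach is approached as far as the arm can. A call is refused whole if a number of a shift passes 41.7 or a number of a turn 7.16, either way. A call with a gripper value outside its range is refused whole. The fingers move at their own pace and stop on an object; FORCE is the grip in N (left out, the last holds). Time passes only in rows, so rows that do not move let the fingers close. It gives the time, the measured TCP pose, the force, the opening and the grip force at its end, in the units of the state.
- readout.read_state(): the state, without advancing time (a new reading comes with each control period).
- camera(name): name is "side" or "top"; returns a dict with "color" (400x640x3 uint8, blue, green, red), "K" (3x3 intrinsics, pixels), "cam_to_world" (4x4, takes a point from camera to world coordinates). Camera axes: x right, y up, looking along -z (the intrinsics and any distortion apply to the point x, -y, -z); pixel columns grow to the right and rows downward; lengths in m; the calibration is good to about 2 mm. A picture is of the moment at which its call begins. There is no depth.
- manip.hand_in(): hands the job in; it is judged then, once.
Trained networks look in the newest picture that a camera, given by its name, has taken for a name from the list of things; names that differ only in an ending like _2 or _b are one class to them, and where a whole thing is asked for, a point or a joint stands for the part that bears it (a point fixed in the world has none). Each returns a list of dicts, best first, with "score" (0 to 1); they miss things now and then, are a little off and sometimes report something else, mostly with a low value. They report only what shows in the picture. A call takes as long as a camera call. They do not tell look-alikes from the thing itself.
- finder.find_in(camera, query): "pixel" ([row, column] in pixels, amid what is visible of it).
- finder.mark_of(camera, query): "pixel" ([row, column] in pixels: a listed point, or the origin of a listed thing).
The state is a dict: "time_s": time; "q": joint angles; "dq": joint speeds; "joint_torque": joint torques, N m; "ee_pos": TCP position; "orientation": TCP orientation; "wrist_force": force on the tool from outside, world axes, zero at the start; "ft_torque": the same for the moment, N m; "gripper_width": opening from 0.0 (shut) to 1.0 (fully open); "finger_force": force on a finger pad.
Only numpy, scipy, OpenCV 4.12 (cv2) and the standard library are available. Lean on these libraries where they do the work, as an engineer would, in place of code of your own. Each camera call takes 0.05 s, during which the arm holds its last target. There are 200 camera calls.

### The job

Change the roll on the label dispenser: first lift the empty core up off the dispenser's spindle and drop it in the waste tray. Then lift the larger of the two hanging label rolls off its hook, lay it down on one of its flat faces on a clear patch of the bench top and let go, take it again by its round rim, and put it over the spindle so that it sits flat and all the way down between the cheeks. Leave the smaller roll on its hook and do not disturb the tube rack, the bottle or the jar.

Things in the scene. Friction and masses are not known exactly. Their poses are not given: they have to be found in the camera images.
- stand: Fixed bench stand: base plate 190 mm wide (y), 12 mm thick, from x -105 to +45 mm; two aluminium posts 18 mm square, 185 mm tall, at y +55 and -55 mm, each with a steel hook pointing along -x (roughly towards the robot). Origin on the bench midway between the posts, at their front faces; z up. Position and yaw vary; may swap sides with the dispenser.
- hook_pos (a point): Hook at the stand's +y side: level strip 10 mm wide, 6 mm thick, from its post (stand x = 0) to x = -136 mm, where the last 6 mm turn up to 10 mm above the strip. This point: middle of the strip's top face, 68 mm in front of the post, 165 mm above the bench. Axes as the stand's.
- hook_neg (a point): The same point on the like hook at the stand's -y side.
- roll_center (a point): Label roll to load, the larger one: rigid white paper roll on a brown core, outer diameter 68 mm, width along its axis 50 mm, through hole 34 mm, about 0.12 kg. The point is its centre; x is its axis (both ends alike). It hangs by its hole on one of the hooks, axis along the hook, centre 17 mm below the strip's top.
- spare_center (a point): The smaller, part-used label roll: same make, outer diameter 50 mm, width 50 mm, hole 34 mm. Hangs the same way on the other hook and stays there. The point is its centre, x its axis.
- dispenser: Fixed grey label dispenser: base 130 x 130 x 12 mm, upright steel spindle in its middle (diameter 22 mm, top 72 mm above the bench, last 6 mm tapered), two cheeks 100 mm long (x), 8 mm thick, centred at y +52 and -52 mm, tops 42 mm above the bench; open at both x ends. Origin on the bench under the spindle's axis, z up.
- spindle (a point): Point on the spindle's axis 37 mm above the bench: where the centre of a fully seated roll comes to lie (25 mm above the base plate's top).
- core_center (a point): The empty core: brown cardboard tube, outer diameter 40 mm, hole 34 mm, 50 mm long, about 0.02 kg; starts upright on the dispenser's base with the spindle through it. The point is its centre, half-way up; z is its axis.
- tray: White open waste tray, fixed, 140 (x) x 120 (y) x 40 mm high outside, walls and floor 4 mm. Origin under its centre on the bench, z up. May swap places with the bottle.
- rack_center (a point): Bystander: white foam rack full of blue-capped sample tubes, 75 (x) x 115 (y) x 118 mm high, standing loose on the bench. The point is its centre, half-way up.
- bottle_center (a point): Bystander: orange bottle, 68 mm diameter, 180 mm tall, standing loose. The point is its centre, half-way up.
- jar_center (a point): Bystander: white jar with a blue cap, 56 mm diameter, 80 mm tall, standing loose. The point is its centre, half-way up.
There are look-alikes about, which are no part of the job. What is shaped like the part that bears roll_center but green is not meant.

How it is judged:
On the way, in this order (a step that is already met when the one before it is completed fails the run):
1. the empty core lies or stands in the waste tray, let go (x of core_center in the frame of tray between -0.066 and 0.066 m and y of core_center in the frame of tray between -0.056 and 0.056 m and z of core_center in the frame of tray below 0.045 m and contact force between the fingers and core below 0.05 N), for 0.2 s.
2. the larger roll lies on a flat face on the bench top, off its hook and let go ((angle between roll_center's own x axis and vertical below 0.12 rad or angle between roll_center's own x axis and vertical above 3.02 rad) and height (world z) of roll_center below 0.03 m and horizontal distance between roll_center and spindle above 0.06 m and contact force between the fingers and roll below 0.05 N and linear speed of roll below 0.03 m/s), for 0.2 s.
At the end, for the whole second after the job is handed in: The larger roll lies flat (7 degrees) over the spindle, centre within 9 mm of its axis and at most 5 mm above fully seated, at rest and released; the core is in the waste tray; the smaller roll is on its hook, within 30 mm of its start ((angle between roll_center's own x axis and vertical below 0.12 rad or angle between roll_center's own x axis and vertical above 3.02 rad) and horizontal distance between roll_center and spindle below 0.009 m and z of roll_center in the frame of dispenser below 0.042 m and linear speed of roll below 0.02 m/s and contact force between the fingers and roll below 0.05 N and x of core_center in the frame of tray between -0.066 and 0.066 m and y of core_center in the frame of tray between -0.056 and 0.056 m and z of core_center in the frame of tray below 0.045 m and distance of spare_center from where it was at the start of the episode below 0.03 m); the robot touches nothing.
It fails at once if the smaller roll is knocked or pushed more than 30 mm (distance of spare_center from where it was at the start of the episode above 0.03 m).
It fails at once if the tube rack is knocked or pushed more than 30 mm (distance of rack_center from where it was at the start of the episode above 0.03 m).
It fails at once if the bottle is knocked or pushed more than 30 mm (distance of bottle_center from where it was at the start of the episode above 0.03 m).
It fails at once if the jar is knocked or pushed more than 30 mm (distance of jar_center from where it was at the start of the episode above 0.03 m).
It also fails if it takes over 72 s, if anything falls off the work surface, if the arm or the gripper's body presses on something with over 40 N, if the wrist force passes 120 N, or if a joint passes its speed limit or range.

## Working session

There is one attempt and no reset: what is moved stays moved. The work goes in short steps, Python scripts to look and compute and a shell command to move; the robot and the scene stay as the last step left them, time stands still between calls to the robot, and variables do not carry over. Pictures are saved under pics/ and viewed, at most 14 in all, crops included, and the job is handed in when it is done.

```bash
mkdir -p pics; cat > h.py <<'E'
import numpy as np, cv2
from cell import readout, camera, manip, finder
def ray(c,px):
    K=c["K"];T=c["cam_to_world"]
    d=np.array([(px[1]-K[0,2])/K[0,0],-(px[0]-K[1,2])/K[1,1],-1.])
    return T[:3,3],T[:3,:3]@d
def onz(c,px,z):
    o,d=ray(c,px);return o+d*(z-o[2])/d[2]
def proj(c,p):
    K=c["K"];T=c["cam_to_world"];q=T[:3,:3].T@(np.array(p)-T[:3,3])
    return [K[1,2]-K[1,1]*q[1]/-q[2],K[0,2]+K[0,0]*q[0]/-q[2]]
def tri(c1,p1,c2,p2):
    o1,d1=ray(c1,p1);o2,d2=ray(c2,p2)
    s=np.linalg.lstsq(np.c_[d1,-d2],o2-o1,rcond=None)[0]
    a=o1+d1*s[0];b=o2+d2*s[1];return (a+b)/2,np.linalg.norm(a-b)
E
python3 - <<'E'
from h import *
np.set_printoptions(precision=3,suppress=True)
cs={n:camera(n) for n in("side","top")}
ims=[]
for n,c in cs.items():
    print(n,c["K"].tolist(),c["cam_to_world"].round(3).tolist(),[k for k in c])
    cv2.imwrite(f"pics/{n}0.png",c["color"])
print(manip.hold_point_z)
for q in "stand hook_pos hook_neg roll_center spare_center dispenser spindle core_center tray rack_center bottle_center jar_center".split():
    r={n:finder.mark_of(n,q) for n in cs}
    print(q,{n:[(np.round(x["pixel"]).tolist(),round(x["score"],2)) for x in r[n][:3]] for n in r})
    if r["side"] and r["top"]: print("   ",*tri(cs["side"],r["side"][0]["pixel"],cs["top"],r["top"][0]["pixel"]))
E
```

```text
side [[391.4699245188357, 0.0, 320.4210694011197], [0.0, 391.4699245188357, 195.119271012557], [0.0, 0.0, 1.0]] [[-0.908, 0.33, -0.258, 0.256], [-0.419, -0.695, 0.585, 0.531], [0.014, 0.639, 0.769, 0.884], [0.0, 0.0, 0.0, 1.0]] ['color', 'K', 'cam_to_world']
top [[380.47816199591625, 0.0, 323.5837413727796], [0.0, 380.47816199591625, 201.1187754637569], [0.0, 0.0, 1.0]] [[0.013, 0.994, -0.113, 0.425], [-1.0, 0.014, 0.001, -0.054], [0.002, 0.113, 0.994, 1.106], [0.0, 0.0, 0.0, 1.0]] ['color', 'K', 'cam_to_world']
0.0187
stand {'side': [([172.0, 305.0], 0.72)], 'top': [([171.0, 371.0], 0.85)]}
    [ 0.634 -0.192  0.013] 0.009272764544008964
hook_pos {'side': [([150.0, 317.0], 0.82), ([283.0, 239.0], 0.25)], 'top': [([191.0, 361.0], 0.71)]}
    [ 0.561 -0.145  0.176] 0.008421653380014176
hook_neg {'side': [([125.0, 335.0], 0.91)], 'top': [([186.0, 406.0], 0.8)]}
    [ 0.569 -0.26   0.168] 0.005184805438058347
roll_center {'side': [([139.0, 361.0], 0.97), ([156.0, 317.0], 0.81), ([168.0, 305.0], 0.65)], 'top': [([211.0, 437.0], 0.72), ([191.0, 359.0], 0.6)]}
    [ 0.52  -0.373  0.044] 0.
[... 326 characters left out ...]
9] 0.019043282497049792
core_center {'side': [([284.0, 243.0], 0.57)], 'top': [([184.0, 228.0], 0.52)]}
    [0.59  0.216 0.045] 0.0030824762148598792
tray {'side': [([360.0, 311.0], 0.71), ([172.0, 305.0], 0.3)], 'top': [([182.0, 227.0], 0.74), ([258.0, 200.0], 0.69)]}
    [ 0.503  0.256 -0.098] 0.22560634353935216
rack_center {'side': [([203.0, 258.0], 0.89)], 'top': []}
bottle_center {'side': [([168.0, 402.0], 0.86)], 'top': [([267.0, 404.0], 0.84), ([240.0, 300.0], 0.66), ([181.0, 229.0], 0.35)]}
    [ 0.362 -0.275  0.073] 0.009396761178376851
jar_center {'side': [([167.0, 406.0], 0.75), ([236.0, 335.0], 0.6)], 'top': [([238.0, 300.0], 0.9)]}
    [ 0.378 -0.013  0.34 ] 0.11886821623527798
```

View pics/side0.png

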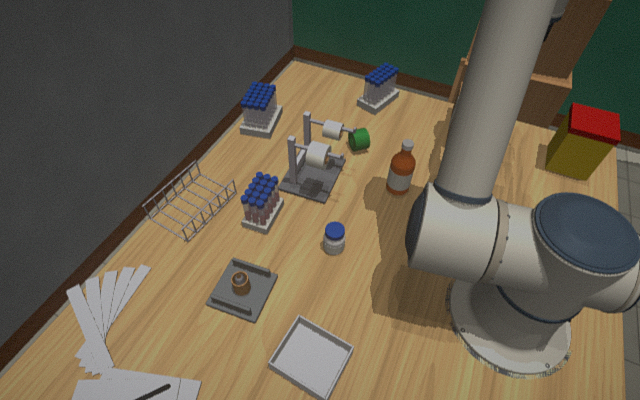

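View pics/top0.png

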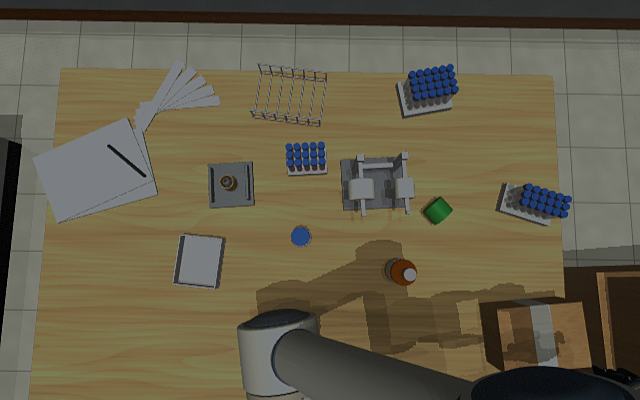

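Three roll-like things are in view:
- White, larger: side (156,317), top (190,361).
- White, smaller: side (128,335), top (189,404).
- Green: side (139,361), top (211,437).

The larger white roll on the +y hook fits the description. The green one is a decoy. I'll confirm this in an enlarged crop.

```bash
python3 - <<'E'
from h import *
np.set_printoptions(precision=3,suppress=True)
s,t=camera("side"),camera("top")
def crop(c,r0,c0,h,w,W,H): return cv2.resize(c["color"][r0:r0+h,c0:c0+w],(W,H),interpolation=cv2.INTER_CUBIC)
a=crop(t,145,335,75,100,400,300);b=crop(s,105,275,75,100,400,300)
d=crop(t,155,195,60,80,400,300);e=crop(s,250,195,75,100,400,300)
cv2.imwrite("pics/crop1.png",np.vstack([np.hstack([a,b]),np.hstack([d,e])]))
print("roll",*tri(s,[156,317],t,[191,360]),"spare",*tri(s,[128,335],t,[189,404]))
print("core",*tri(s,[284,243],t,[184,229]))
print("green",onz(t,[211,437],.034),"jar",onz(t,[236,301],.08),"bottle",onz(t,[274,409],.18),"tray",onz(t,[261,200],.02))
E
```

```text
roll [ 0.563 -0.145  0.151] 0.006789048607886063 spare [ 0.564 -0.256  0.163] 0.0017246833597907901
core [0.59  0.214 0.039] 0.0005754162660565209
green [ 0.522 -0.376  0.034] jar [0.446 0.005 0.08 ] bottle [ 0.357 -0.262  0.18 ] tray [0.373 0.291 0.02 ]
```

View pics/crop1.png

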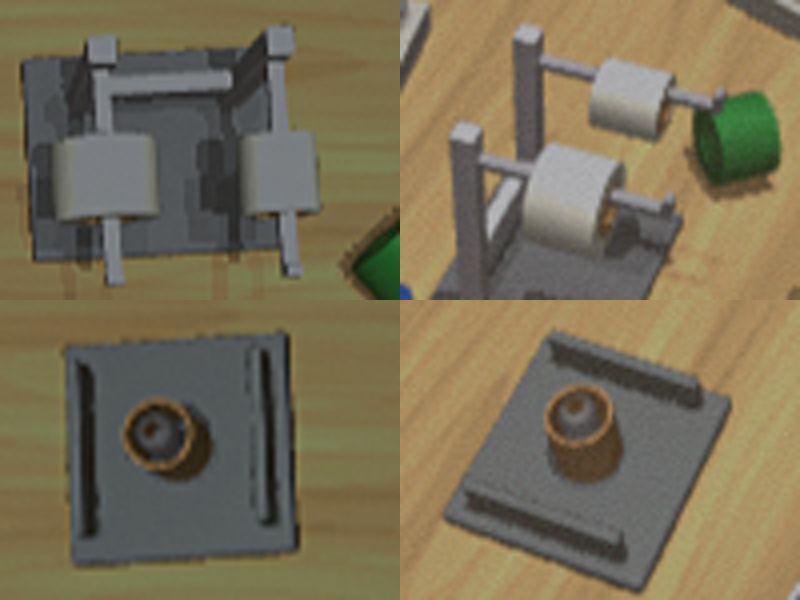

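The crop confirms it. The larger white roll is on the +y hook, top view (190,361). The smaller one is on the -y hook at (189,404). The green decoy lies on the bench at (211,437). The core stands on the spindle at (182,227).

```bash
python3 - <<'E'
from h import *
np.set_printoptions(precision=3,suppress=True)
s,t=camera("side"),camera("top")
f=lambda u,v,z,o=(145,335),k=4:onz(t,[o[0]+v/k-.5+.5/k,o[1]+u/k-.5+.5/k],z)
p1,p2,h1,h2=f(102,50,.185),f(280,43,.185),f(115,278,.175),f(292,270,.175)
print("posts",p1,p2,"tips",h1,h2,"yaw",np.degrees(np.arctan2(*(p1-h1)[[1,0]])),np.degrees(np.arctan2(*(p2-h2)[[1,0]])), np.degrees(np.arctan2(-(p1-p2)[0],(p1-p2)[1])))
o=(155,195)
g=[f(u,v-300,.012,o,5) for u,v in((65,348),(287,333),(298,550),(75,563))]
print(*g,"disp centre",np.mean(g,0)); d=g[0]-g[3];d2=g[1]-g[2];print(np.degrees(np.arctan2(d[1],d[0])),np.degrees(np.arctan2(d2[1],d2[0])))
print("core top",f(160,433-300,.062,o,5),"spin top",f(152,430-300,.072,o,5))
# side view core/spindle
fs=lambda u,v,z:onz(s,[250+v/4-.375,195+u/4-.375],z)
print("side core top",fs(179,110,.062),"spin top",fs(173,105,.072))
g=[fs(u,v-300,.012) for u,v in((555,332),(730,402),(643,592),(445,517))]
g=[fs(u-400,v-300,.012) for u,v in((555,332),(730,402),(643,592),(445,517))];print("disp side",np.mean(g,0))
print("tray corners",[f and onz(t,p,.04) for p in((235,177),(234,225),(288,221),(285,174))])
# roll extents on top
print("roll left/right edges", f(55,180,.15),f(157,180,.15),f(100,135,.165),f(105,218,.165))
print(readout.read_state()["time_s"],readout.read_state()["orientation"])
E
```

```text
posts [ 0.64  -0.143  0.185] [ 0.645 -0.253  0.185] tips [ 0.499 -0.153  0.175] [ 0.506 -0.261  0.175] yaw 3.7982914762865123 3.2861461695135983 3.0905694759459394
[0.653 0.286 0.012] [0.663 0.156 0.012] [0.536 0.146 0.012] [0.527 0.274 0.012] disp centre [0.595 0.215 0.012]
5.33389771121634 4.818879290825793
core top [0.595 0.215 0.062] spin top [0.595 0.217 0.072]
side core top [0.598 0.211 0.062] spin top [0.599 0.214 0.072]
disp side [0.594 0.214 0.012]
tray corners [array([0.445, 0.353, 0.04 ]), array([0.449, 0.219, 0.04 ]), array([0.302, 0.224, 0.04 ]), array([0.308, 0.353, 0.04 ])]
roll left/right edges [ 0.563 -0.117  0.15 ] [ 0.564 -0.182  0.15 ] [ 0.59  -0.144  0.165] [ 0.538 -0.147  0.165]
1.5 [0.992 0.125 0.    0.   ]
```

```bash
python3 -m inch '[15,30,15,0,0,-1.2,0.65,18,34,15,0,0,-1.2,0.65,18,34,15,0,0,-1.2,0.65,18,34,10,0,0,-1.2,0.65,18,34,0,0,0,-1.2,0.65,18,34,0,0,0,-1.2,0.65,18,34,0,0,0,-1.2,0.65,18,34,0,0,0,-1,0.65]' 25
python3 -m inch '[18,34,0,0,0,0,0.65,18,34,0,0,0,0,0.65,18,34,0,0,0,0,0.65,18,34,0,0,0,0,0.65,18,34,0,0,0,0,0.65,18,34,0,0,0,0,0.65,18,34,0,0,0,0,0.65,18,34,0,0,0,0,0.65]'
python3 -m inch '[18,34,0,0,0,0,0.65,18,34,0,0,0,0,0.65,18,34,0,0,0,0,0.65,18,34,-30,0,0,0,0.65,18,34,-30,0,0,0,0.65,18,34,-30,0,0,0,0.65,18,34,-30,0,0,0,0.65,18,34,-20,0,0,0,0.65]'
python3 -c "
from h import *
s=readout.read_state();print(s['ee_pos'],s['orientation'],s['q'])"
```

```text
time_s: 2.17
ee_pos: [0.2959, -0.3359, 0.2865]
orientation: [0.999, 0.042, 0.0, 0.0]
wrist_force: [1.2, 0.2, 0.8]
gripper_width: 0.648
finger_force: 0.0
time_s: 2.83
ee_pos: [0.44, -0.0637, 0.2865]
orientation: [0.999, 0.043, 0.0, 0.0]
wrist_force: [1.2, -1.1, -0.5]
gripper_width: 0.648
finger_force: 0.0
time_s: 3.5
ee_pos: [0.572, 0.1864, 0.1624]
orientation: [0.999, 0.043, -0.001, 0.0]
wrist_force: [1.2, -1.1, -0.1]
gripper_width: 0.652
finger_force: 0.0
[0.57198999 0.18641854 0.16242928] [ 9.99083457e-01  4.27964969e-02 -8.08053714e-04  2.29247738e-04] [ 2.15922140e-01  5.33846158e-01  1.48446630e+00 -1.92042017e-04
  1.12495113e+00  1.70118225e+00]
```

```bash
python3 -m inch '[0,0,0,0,0,0,0.65]'
python3 - <<'E'
from h import *
np.set_printoptions(precision=3,suppress=True)
c={n:camera(n) for n in("side","top")}
for q in("core_center","spindle"):
    for n in c: print(q,n,[(x["pixel"],x["score"]) for x in finder.mark_of(n,q)[:2]])
print(readout.read_state()["ee_pos"])
cv2.imwrite("pics/a1.png",cv2.resize(c["side"]["color"][170:330,150:350],(800,640))[:600])
E
```

```text
time_s: 3.58
ee_pos: [0.5729, 0.1897, 0.1604]
orientation: [0.999, 0.044, -0.002, -0.0]
wrist_force: [-3.2, -1.2, -0.0]
gripper_width: 0.651
finger_force: 0.0
core_center side [([282.4, 240.9], 0.77)]
core_center top [([181.2, 226.8], 0.43)]
spindle side [([283.9, 238.8], 0.6)]
spindle top [([184.1, 229.2], 0.69)]
[0.572 0.184 0.166]
```

View pics/a1.png

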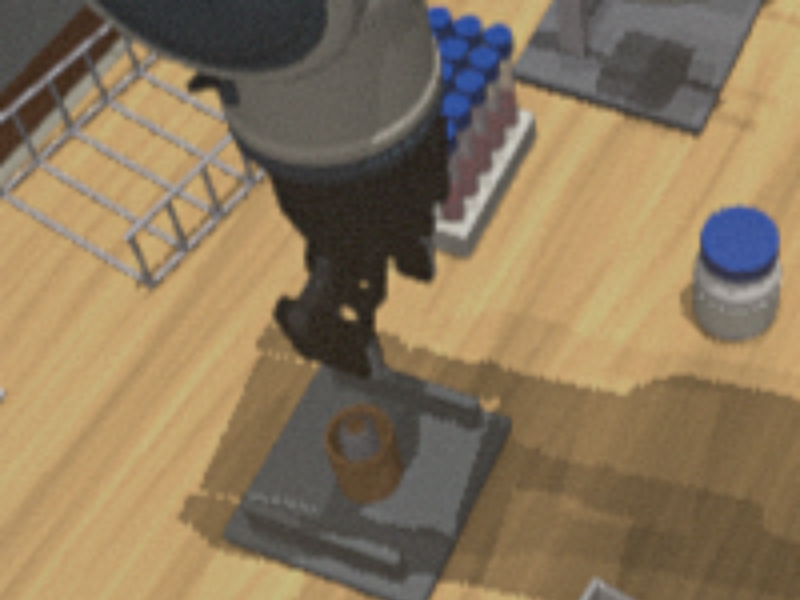

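The gripper is just short of the core, which shows at side (282,241). I'll move over it, descend, grip and lift.

```bash
python3 -m inch '[12,15,-20,0,0,0,0.65,11,15,-30,0,0,0,0.65,0,0,-20,0,0,0,0.65,0,0,0,0,0,0,0.65]'
python3 -m inch '[0,0,-20,0,0,0,0.65,0,0,-20,0,0,0,0.65,0,0,-15,0,0,0,0.65,0,0,-8,0,0,0,0.65,0,0,0,0,0,0,0.65]'
```

```text
time_s: 4.22
ee_pos: [0.5937, 0.2144, 0.0916]
orientation: [0.999, 0.043, -0.002, 0.0]
wrist_force: [-1.1, -0.2, -0.9]
gripper_width: 0.65
finger_force: 0.0
time_s: 4.63
ee_pos: [0.5948, 0.2144, 0.0315]
orientation: [0.999, 0.042, -0.001, 0.0]
wrist_force: [-0.9, 0.4, -0.3]
gripper_width: 0.652
finger_force: 0.0
```

```bash
python3 -m inch '[0,0,0,0,0,0,0.3,0,0,0,0,0,0,0.3,0,0,0,0,0,0,0.3,0,0,0,0,0,0,0.3]' 25
python3 -m inch '[0,0,15,0,0,0,0.3,0,0,25,0,0,0,0.3,0,0,30,0,0,0,0.3,0,0,25,0,0,0,0.3]'
python3 -m inch '[-25,8,10,0,0,0,0.3,-35,12,0,0,0,0,0.3,-35,12,0,0,0,0,0.3,-35,12,0,0,0,0,0.3,-35,12,0,0,0,0,0.3,-35,12,0,0,0,0,0.3,-20,5,0,0,0,0,0.3,0,0,0,0,0,0,0.3]'
python3 - <<'E'
from h import *
s=camera("side");cv2.imwrite("pics/a2.png",cv2.resize(s["color"][220:400,180:420],(800,600)))
print(readout.read_state()["q"])
E
```

```text
time_s: 4.97
ee_pos: [0.5961, 0.2152, 0.0332]
orientation: [0.999, 0.043, 0.001, -0.0]
wrist_force: [-0.2, -2.1, 8.7]
gripper_width: 0.462
finger_force: 25.8
time_s: 5.3
ee_pos: [0.5956, 0.2153, 0.1291]
orientation: [0.999, 0.043, 0.001, -0.0]
wrist_force: [0.9, 0.1, 0.0]
gripper_width: 0.466
finger_force: 25.5
time_s: 5.97
ee_pos: [0.3711, 0.2886, 0.1373]
orientation: [0.999, 0.044, -0.001, 0.0]
wrist_force: [1.3, -0.7, -0.0]
gripper_width: 0.47
finger_force: 25.5
[5.31306129e-01 4.12613985e-01 1.82577106e+00 1.45154311e-04
 9.02774871e-01 2.01398757e+00]
```

View pics/a2.png

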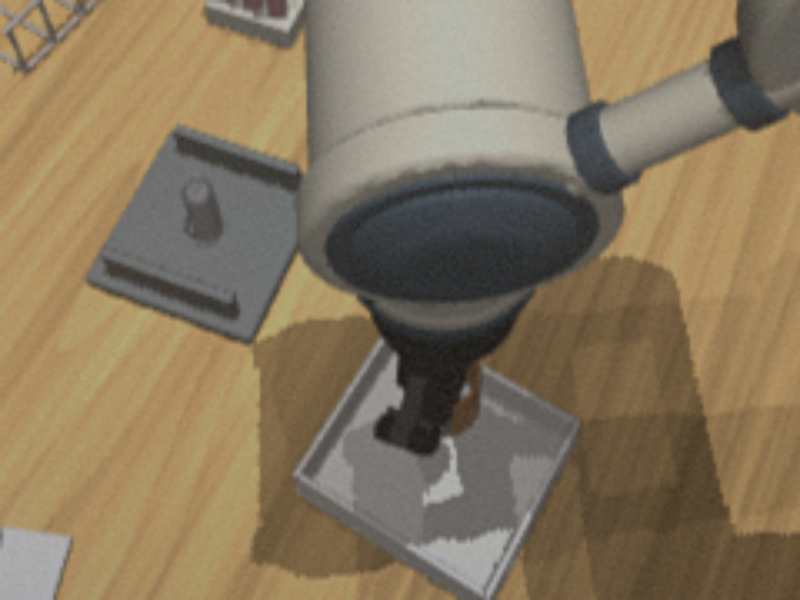

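The core is held over the tray and the spindle is bare. I'll lower and release.

```bash
python3 -m inch '[0,0,-35,0,0,0,0.3,0,0,-35,0,0,0,0.3,0,0,-25,0,0,0,0.3,0,0,-8,0,0,0,0.3,0,0,0,0,0,0,0.3,0,0,0,0,0,0,0.65,0,0,0,0,0,0,0.65,0,0,0,0,0,0,0.65]'
python3 -m inch '[0,0,30,0,0,0,0.65,0,0,40,0,0,0,0.65,0,0,40,0,0,0,0.65,0,0,40,0,0,0,1,0,0,40,0,0,0,1,0,0,0,0,0,0,1]'
python3 - <<'E'
from h import *
s=camera("side");camera("top");print([ (n,finder.find_in(n,"core_center")[:2]) for n in("side","top")]);print(readout.read_state()["q"])
E
```

```text
time_s: 6.68
ee_pos: [0.3763, 0.2887, 0.035]
orientation: [0.999, 0.043, 0.001, -0.001]
wrist_force: [-0.5, 0.1, 1.5]
gripper_width: 0.65
finger_force: 0.0
time_s: 7.18
ee_pos: [0.3779, 0.2898, 0.2316]
orientation: [0.999, 0.043, 0.005, -0.003]
wrist_force: [1.9, 1.3, 1.3]
gripper_width: 1.003
finger_force: 0.0
[('side', [{'pixel': [351.5, 310.9], 'score': 0.74}]), ('top', [{'pixel': [256.9, 200.3], 'score': 0.64}, {'pixel': [182.7, 228.0], 'score': 0.23}])]
[5.28605348e-01 2.89926117e-01 1.71802757e+00 1.62194049e-05
 1.13348881e+00 2.01364978e+00]
```

The core is in the tray, seen at side (351,311) and top (257,200). Next is the big roll. I'll also fit a quick arm model from the logged states, to plan the tilt.

```bash
python3 -m inch '[10,-25,20,0,0,-1.5,1,15,-36,20,0,0,0,1,15,-36,10,0,0,0,1,16,-37,0,0,0,0,1,16,-37,0,0,0,0,1,16,-37,0,0,0,0,1,16,-37,0,0,0,0,1,16,-37,0,0,0,0,1]'
python3 -m inch '[16,-37,0,0,0,0,1,16,-37,0,0,0,0,1,16,-37,0,0,0,0,1,16,-37,0,0,0,0,1,2,-9,0,0,0,0,1,0,0,0,0,0,0,1,0,0,0,0,0,0,1]'
python3 - <<'E'
from h import *
np.set_printoptions(precision=3,suppress=True)
s=readout.read_state();print(s["ee_pos"],s["orientation"],s["q"])
D=[(.494,1.345,.155,-.606,.231),(.4126,1.8258,.3711,.2886,.1373),(.2899,1.7180,.3779,.2898,.2316),(s["q"][1],s["q"][2],*s["ee_pos"])]
A=[];b=[]
for q2,q3,x,y,z in D:
    t=q2+q3;A+=[[1,np.sin(q2),np.sin(t),np.cos(t),0],[0,np.cos(q2),np.cos(t),-np.sin(t),1]];b+=[np.sqrt(x*x+y*y-.06**2),z]
x,r,*_=np.linalg.lstsq(np.array(A),np.array(b),rcond=None);print(x,r)
c={n:camera(n) for n in("side","top")}
for q in("roll_center","spare_center"):
    for n in c: print(q,n,[(v["pixel"],round(v["score"],2)) for v in finder.mark_of(n,q)[:3]])
cv2.imwrite("pics/a3.png",np.hstack([cv2.resize(c[n]["color"][a:a+105,b:b+70],(400,600)) for n,a,b in(("top",140,330),("side",90,275))]))
E
```

```text
time_s: 8.05
ee_pos: [0.4943, 0.006, 0.2714]
orientation: [1.0, 0.03, -0.001, -0.0]
wrist_force: [1.4, 0.7, 0.6]
gripper_width: 0.997
finger_force: 0.0
time_s: 8.63
ee_pos: [0.5599, -0.149, 0.2711]
orientation: [1.0, 0.029, -0.001, -0.001]
wrist_force: [-0.7, 0.1, -0.1]
gripper_width: 1.001
finger_force: 0.0
[ 0.56  -0.149  0.271] [ 1.     0.029 -0.001 -0.001] [-0.363  0.394  1.403  0.     1.347  1.149]
[ 0.003  0.594  0.383  0.12  -0.073] [0.]
roll_center side [([139.5, 360.7], 0.71), ([153.1, 314.8], 0.58)]
roll_center top [([212.2, 435.3], 0.8), ([189.4, 360.3], 0.7)]
spare_center side [([127.8, 330.5], 0.72), ([360.5, 310.0], 0.5), ([152.3, 317.0], 0.19)]
spare_center top [([188.9, 402.9], 0.56)]
```

View pics/a3.png

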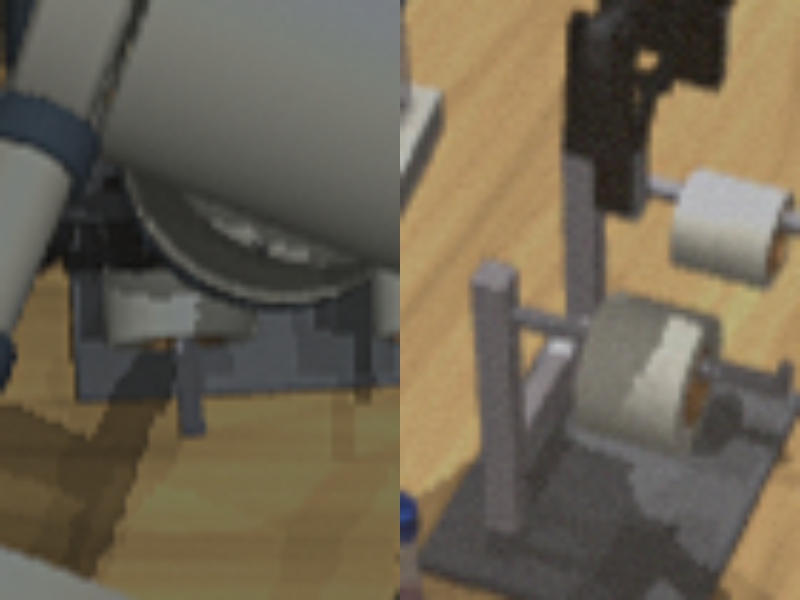

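The gripper is centred above the larger roll, side (153,315). The spare roll, at side (128,331), is clear. I'll descend and grip by the rim from above, closing across the hook.

```bash
python3 -m inch '[3,1,-35,0,0,0,1,0,0,-35,0,0,0,1,0,0,-35,0,0,0,1,0,0,-25,0,0,0,1,0,0,-15,0,0,0,1,0,0,-6,0,0,0,1,0,0,0,0,0,0,1]' 60
python3 -m inch '[0,0,0,0,0,0,0.7,0,0,0,0,0,0,0.7,0,0,0,0,0,0,0.7,0,0,0,0,0,0,0.7]'
```

```text
time_s: 9.52
ee_pos: [0.563, -0.1474, 0.1206]
orientation: [1.0, 0.03, -0.001, -0.0]
wrist_force: [-1.0, -1.0, -1.0]
gripper_width: 0.998
finger_force: 0.0
time_s: 9.85
ee_pos: [0.5643, -0.1481, 0.1234]
orientation: [1.0, 0.03, 0.001, 0.0]
wrist_force: [-0.8, 2.8, 5.7]
gripper_width: 0.786
finger_force: 65.5
```

```bash
python3 -m inch '[0,0,6,0,0,0,0.7,0,0,6,0,0,0,0.7,0,0,6,0,0,0,0.7,0,0,0,0,0,0,0.7]'
python3 -m inch '[-10,-0.6,0,0,0,0,0.7,-15,-0.9,0,0,0,0,0.7,-15,-0.9,0,0,0,0,0.7,0,0,0,0,0,0,0.7]'
```

```text
time_s: 10.18
ee_pos: [0.5645, -0.1483, 0.1416]
orientation: [1.0, 0.03, 0.001, 0.001]
wrist_force: [-0.4, -0.2, -1.5]
gripper_width: 0.788
finger_force: 67.1
time_s: 10.52
ee_pos: [0.5202, -0.15, 0.1392]
orientation: [1.0, 0.03, -0.001, -0.0]
wrist_force: [0.9, -0.3, -1.1]
gripper_width: 0.782
finger_force: 67.1
```

No contact with the hook, so I'll keep pulling, then lift clear and look.

```bash
python3 -m inch '[-20,-1.2,0,0,0,0,0.7,-25,-1.5,0,0,0,0,0.7,-20,-1.2,0,0,0,0,0.7,0,0,0,0,0,0,0.7]'
python3 -m inch '[-5,0,25,0,0,0,0.7,-5,0,35,0,0,0,0.7,0,0,35,0,0,0,0.7,0,0,30,0,0,0,0.7,0,0,0,0,0,0,0.7]'
python3 - <<'E'
from h import *
s=camera("side");cv2.imwrite("pics/a4.png",cv2.resize(s["color"][80:260,200:440],(800,600)))
print(readout.read_state()["q"])
E
```

```text
time_s: 10.85
ee_pos: [0.4545, -0.1537, 0.1393]
orientation: [1.0, 0.029, -0.002, -0.001]
wrist_force: [1.1, -0.1, -1.0]
gripper_width: 0.789
finger_force: 67.1
time_s: 11.27
ee_pos: [0.4507, -0.1554, 0.27]
orientation: [1.0, 0.03, 0.004, 0.002]
wrist_force: [0.5, -0.7, -0.8]
gripper_width: 0.785
finger_force: 68.0
[-4.57317853e-01  2.41601525e-01  1.65097024e+00  2.41793583e-06
  1.24315761e+00  1.05400041e+00]
```

View pics/a4.png

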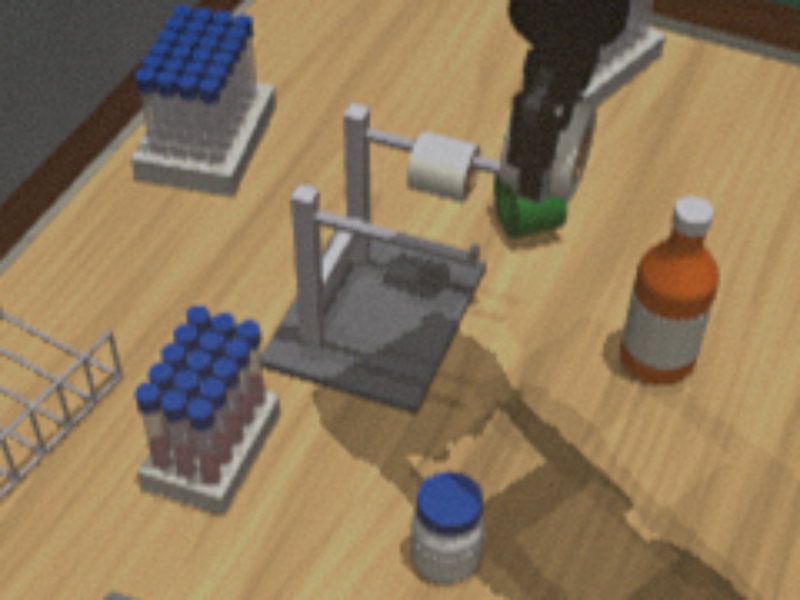

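The roll is in the gripper at side (122,363). Its hook is empty and the spare roll is still in place. I'll carry it to the clear patch at about (0.43, 0.115), turning the yaw on the way.

```bash
python3 -m inch '[-2,21,5,0,0,6.8,0.7,-2,21,0,0,0,6.8,0.7,-2,21,0,0,0,6.8,0.7,-2,21,0,0,0,6.8,0.7,-2,21,0,0,0,6.8,0.7,-2,21,0,0,0,6.8,0.7,-2,21,0,0,0,6.8,0.7,-2,21,0,0,0,6.8,0.7]'
python3 -m inch '[-2,21,0,0,0,6.8,0.7,-2,21,0,0,0,6.8,0.7,0,21,0,0,0,6.8,0.7,0,21,0,0,0,6.8,0.7,0,18,0,0,0,5,0.7,0,0,0,0,0,0,0.7]'
python3 -m inch '[0,0,0,-6,0,0,0.7,0,0,0,-6,0,0,0.7,0,0,0,-6,0,0,0.7,0,0,0,-6,0,0,0.7,0,0,0,0,0,0,0.7]'
python3 -c "
from h import *
print(readout.read_state()['q'])"
```

```text
time_s: 11.98
ee_pos: [0.4318, 0.0147, 0.2685]
orientation: [0.874, 0.486, -0.001, -0.0]
wrist_force: [0.4, 0.2, 0.7]
gripper_width: 0.789
finger_force: 68.0
time_s: 12.48
ee_pos: [0.428, 0.118, 0.2685]
orientation: [0.704, 0.71, -0.0, -0.001]
wrist_force: [0.1, -0.5, -1.1]
gripper_width: 0.785
finger_force: 68.0
time_s: 12.9
ee_pos: [0.4281, 0.1169, 0.2678]
orientation: [0.69, 0.692, -0.15, 0.149]
wrist_force: [-0.5, -0.0, -0.5]
gripper_width: 0.783
finger_force: 68.0
[ 0.41768848  0.30949412  1.64052532 -0.39336859  1.38924592  0.52540729]
```

```bash
python3 -m inch '[0,0,0,-6,0,0,0.7,0,0,0,-6,0,0,0.7,0,0,0,-6,0,0,0.7,0,0,0,-6,0,0,0.7,0,0,0,-6,0,0,0.7,0,0,0,-6,0,0,0.7,0,0,0,-4,0,0,0.7,0,0,0,0,0,0,0.7]'
python3 - <<'E'
from h import *
from scipy.spatial.transform import Rotation as R
s=readout.read_state();print(s['q'],R.from_quat(s["orientation"]).as_matrix().round(3))
c=camera("side");t=camera("top")
cv2.imwrite("pics/a5.png",np.hstack([cv2.resize(c["color"][180:380,200:400],(400,400)),cv2.resize(t["color"][100:300,150:350],(400,400))]))
E
```

```text
time_s: 13.57
ee_pos: [0.4279, 0.1153, 0.267]
orientation: [0.598, 0.6, -0.378, 0.374]
wrist_force: [-0.6, -0.1, -0.9]
gripper_width: 0.784
finger_force: 68.0
[ 0.67183434  0.6387869   1.56694548 -0.79903802  1.76730594  0.86781483] [[-0.006  1.    -0.003]
 [ 0.435 -0.    -0.9  ]
 [-0.9   -0.007 -0.435]]
```

View pics/a5.png

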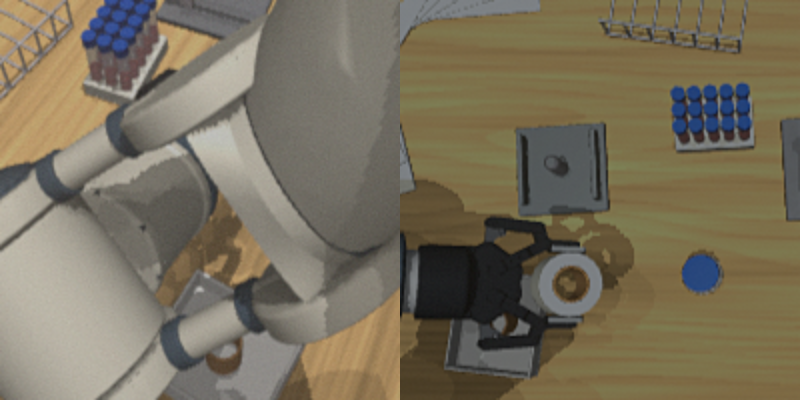

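The roll is held tilted with its axis about 26° from vertical, over the bench at top (242,235), and the tray is behind the gripper. I'll shift 55 mm away from the tray and lower.

```bash
python3 -m inch '[0,-28,-15,0,0,0,0.7,0,-27,-30,0,0,0,0.7,0,0,-35,0,0,0,0.7,0,0,-35,0,0,0,0.7,0,0,-35,0,0,0,0.7,0,0,-30,0,0,0,0.7,0,0,0,0,0,0,0.7]'
python3 -m inch '[0,0,-20,0,0,0,0.7,0,0,-15,0,0,0,0.7,0,0,-10,0,0,0,0.7,0,0,-6,0,0,0,0.7,0,0,0,0,0,0,0.7]'
```

```text
time_s: 14.25
ee_pos: [0.4277, 0.0597, 0.0862]
orientation: [0.6, 0.6, -0.376, 0.372]
wrist_force: [-1.7, -1.3, -0.2]
gripper_width: 0.781
finger_force: 68.0
time_s: 14.67
ee_pos: [0.4288, 0.0606, 0.039]
orientation: [0.6, 0.6, -0.374, 0.374]
wrist_force: [-0.3, 0.4, -0.4]
gripper_width: 0.789
finger_force: 68.0
```

```bash
python3 -m inch '[0,0,-4,0,0,0,0.7,0,0,-4,0,0,0,0.7,0,0,0,0,0,0,0.7]'
python3 -m inch '[0,0,-3,0,0,0,0.7,0,0,-2,0,0,0,0.7,0,0,0,0,0,0,0.7]'
python3 -c "
from h import *
c=camera('top');cv2.imwrite('pics/a6.png',cv2.resize(c['color'][190:280,200:320],(800,600)))"
```

```text
time_s: 14.92
ee_pos: [0.4287, 0.0608, 0.0305]
orientation: [0.6, 0.6, -0.375, 0.375]
wrist_force: [-0.7, 0.6, -1.2]
gripper_width: 0.786
finger_force: 68.0
time_s: 15.17
ee_pos: [0.4287, 0.0607, 0.0262]
orientation: [0.599, 0.599, -0.375, 0.375]
wrist_force: [-0.1, 5.0, 10.3]
gripper_width: 0.788
finger_force: 68.9
```

View pics/a6.png

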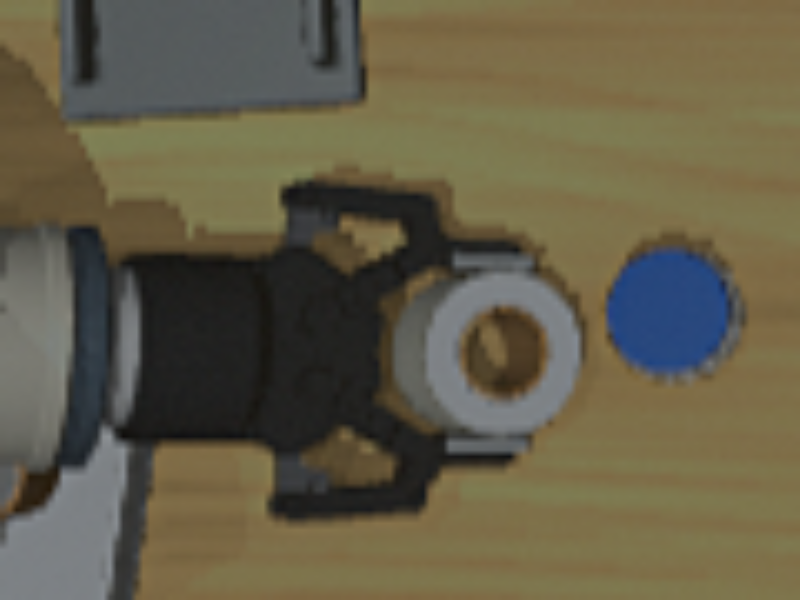

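The roll's lower rim touches the bench at top (242,275), clear of the jar at (237,301). I'll release so it tips flat, then back out along the tool axis.

```bash
python3 -m inch '[0,0,0,0,0,0,1,0,0,0,0,0,0,1,0,0,0,0,0,0,1,0,0,0,0,0,0,1,0,0,0,0,0,0,1]'
python3 -m inch '[0,9,4.5,0,0,0,1,0,18,10,0,0,0,1,0,18,18,0,0,0,1,0,18,30,0,0,0,1,0,10,35,0,0,0,1,0,0,35,0,0,0,1,0,0,35,0,0,0,1,0,0,0,0,0,0,1]'
python3 - <<'E'
from h import *
c={n:camera(n) for n in("side","top")}
for n in c: print(n,finder.mark_of(n,"roll_center")[:4])
for v in finder.mark_of("top","roll_center")[:4]: print(onz(c["top"],v["pixel"],.025))
cv2.imwrite('pics/a7.png',np.hstack([cv2.resize(c[n]["color"][a:a+90,b:b+60],(400,600)) for n,a,b in(("top",190,220),("side",230,260))]))
E
```

```text
time_s: 15.63
ee_pos: [0.4285, 0.0607, 0.0255]
orientation: [0.6, 0.6, -0.375, 0.375]
wrist_force: [0.9, -0.3, -0.5]
gripper_width: 1.0
finger_force: 0.0
time_s: 16.3
ee_pos: [0.4293, 0.1352, 0.1983]
orientation: [0.601, 0.6, -0.372, 0.375]
wrist_force: [0.7, 1.3, 0.4]
gripper_width: 0.999
finger_force: 0.0
side []
top [{'pixel': [210.6, 438.1], 'score': 0.89}, {'pixel': [242.9, 264.6], 'score': 0.56}]
[ 0.52438545 -0.38172677  0.025     ]
[0.42623068 0.11017065 0.025     ]
```

View pics/a7.png

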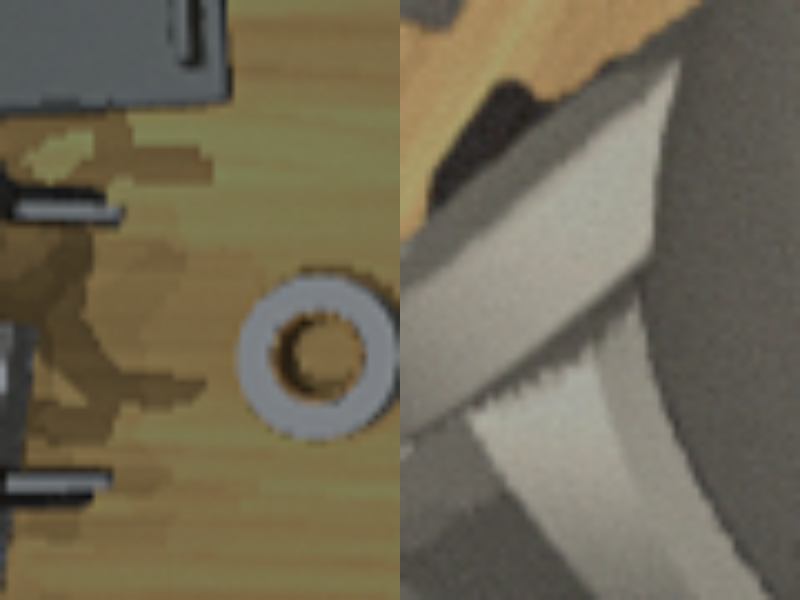

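The roll lies flat on the bench, with its top ring centred at about top (243,268). I'll bring the tool upright again over it and measure.

```bash
python3 -m inch '[0,0,10,7,0,0,1,0,0,10,7,0,0,1,0,0,0,7,0,0,1,0,0,0,7,0,0,1,0,0,0,7,0,0,1,0,0,0,7,0,0,1,0,0,0,7,0,0,1,0,0,0,7,0,0,1]'
python3 -m inch '[0,0,0,7,0,0,1,0,0,0,1.2,0,0,1,0,0,0,0,0,0,1]'
python3 - <<'E'
from h import *
np.set_printoptions(precision=4,suppress=True)
from scipy.spatial.transform import Rotation as R
s=readout.read_state();print(s['ee_pos'],s['q'],R.from_quat(s["orientation"]).as_matrix().round(3).tolist())
c={n:camera(n) for n in("side","top")}
print("top meas",onz(c["top"],[190+357/6.667-.4,220+320/6.667-.4],.05))
# hough on flat roll/cv: white ring in side & top
for n in c:
    for q in("roll_center","spindle"): print(n,q,[(v["pixel"],round(v["score"],2)) for v in finder.mark_of(n,q)[:4]])
cv2.imwrite('pics/a8.png',np.vstack([cv2.resize(c["top"]["color"][150:275,190:340],(720,600))[:300+300]]))
E
```

```text
time_s: 17.22
ee_pos: [0.4289, 0.1341, 0.2132]
orientation: [0.705, 0.706, -0.047, 0.048]
wrist_force: [-0.6, 0.1, -0.3]
gripper_width: 1.002
finger_force: 0.0
time_s: 17.47
ee_pos: [0.4283, 0.1322, 0.2125]
orientation: [0.708, 0.706, 0.001, -0.002]
wrist_force: [0.5, -0.7, 0.6]
gripper_width: 1.002
finger_force: 0.0
[0.4283 0.1322 0.2125] [0.1622 0.2706 1.7864 0.0056 1.0854 0.1631] [[0.004, 1.0, -0.002], [1.0, -0.004, 0.005], [0.005, -0.002, -1.0]]
top meas [0.4256 0.0981 0.05  ]
side roll_center [([269.5, 322.1], 0.91), ([139.4, 361.0], 0.77)]
side spindle [([287.4, 239.3], 0.87)]
top roll_center [([208.2, 437.3], 0.67), ([241.1, 266.7], 0.61)]
top spindle [([185.8, 229.0], 0.6)]
```

```bash
python3 - <<'E'
from h import *
np.set_printoptions(precision=4,suppress=True)
c={n:camera(n) for n in("side","top")}
print("roll",onz(c["side"],[269.5,322.1],.025),onz(c["top"],[241.1,266.7],.025),tri(c["side"],[269.5,322.1],c["top"],[241.1,266.7]))
print("spin",onz(c["side"],[287.4,239.3],.037),onz(c["top"],[185.8,229],.037))
E
python3 -m inch '[-3,-17,-10,0,0,0,1,0,-17,-20,0,0,0,1,0,0,-30,0,0,0,1,0,0,-30,0,0,0,1,0,0,-30,0,0,0,1,0,0,-20,0,0,0,1,0,0,0,0,0,0,1]'
```

```text
roll [0.4407 0.0924 0.025 ] [0.4314 0.1044 0.025 ] (array([0.4338, 0.1022, 0.0455]), np.float64(0.0052929444862191526))
spin [0.5942 0.2241 0.037 ] [0.5859 0.2143 0.037 ]
time_s: 18.45
ee_pos: [0.4237, 0.0998, 0.0701]
orientation: [0.707, 0.707, -0.001, -0.003]
wrist_force: [-1.1, 0.3, -0.6]
gripper_width: 0.999
finger_force: 0.0
```

View pics/a8.png

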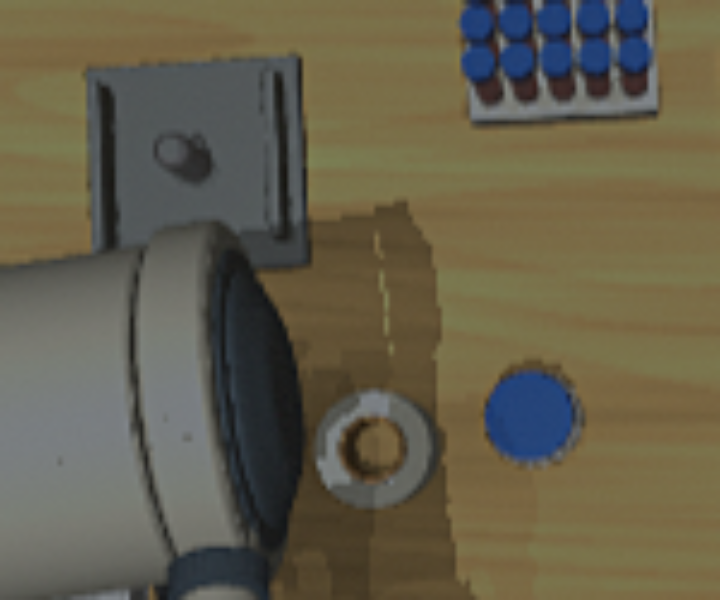

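The roll lies flat at top (243,268), and the spindle top shows at about (182,227). I'll compute the spindle position and grip the roll.

```bash
python3 - <<'E'
from h import *
np.set_printoptions(precision=4,suppress=True)
c={n:camera(n) for n in("side","top")}
t=c["top"]
print("base centre",onz(t,[184.5,230.85],.012),"spin top t",onz(t,[181.6,227.2],.072),"side",onz(c["side"],[275.3,239.1],.072))
g=cv2.cvtColor(t["color"],cv2.COLOR_BGR2GRAY);print(g[175:190,220:238])
E
python3 -m inch '[2,-2,-25,0,0,0,1,0,0,-20,0,0,0,1,0,0,-11,0,0,0,1,0,0,0,0,0,0,1,0,0,0,0,0,0,0.7,0,0,0,0,0,0,0.7,0,0,0,0,0,0,0.7,0,0,0,0,0,0,0.7]' 40
```

```text
base centre [0.5936 0.2153 0.012 ] spin top t [0.5922 0.2109 0.072 ] side [0.5969 0.2112 0.072 ]
[[87 87 87 87 86 86 87 86 88 87 88 86 88 86 86 87 86 88]
 [87 87 86 87 88 87 89 89 89 87 89 88 87 87 87 87 86 86]
 [87 86 89 84 80 78 76 77 86 92 79 79 89 87 87 88 86 87]
 [86 87 82 66 72 69 64 57 64 80 60 58 78 90 87 88 86 88]
 [87 89 67 68 88 92 91 70 54 45 58 69 59 89 89 88 89 89]
 [87 89 52 90 89 88 89 77 69 46 45 69 57 82 90 89 88 87]
 [87 91 51 91 89 87 90 81 77 52 42 38 44 54 88 89 89 88]
 [88 90 55 84 90 91 90 82 71 48 41 43 39 41 88 89 88 88]
 [88 90 76 65 82 88 84 78 59 49 45 44 42 37 75 91 88 88]
 [87 88 89 72 64 63 62 61 50 48 50 49 44 41 61 86 88 88]
 [88 86 88 90 76 60 46 44 47 47 49 49 44 37 76 80 89 89]
 [88 88 88 88 91 84 64 58 45 47 46 47 41 55 83 84 88 89]
 [86 87 87 88 89 91 85 75 61 56 48 50 61 81 83 90 89 88]
 [88 88 87 88 88 87 90 84 84 80 69 69 84 86 84 89 87 88]
 [86 88 86 87 88 87 88 88 89 90 86 85 85 89 90 88 88 89]]
time_s: 19.22
ee_pos: [0.4282, 0.0979, 0.0189]
orientation: [0.707, 0.707, 0.002, -0.001]
wrist_force: [-2.4, 0.6, 9.7]
gripper_width: 0.796
finger_force: 42.1
```

```bash
python3 -m inch '[0,0,10,0,0,0,0.7,0,0,25,0,0,0,0.7,0,0,35,0,0,0,0.7,0,0,35,0,0,0,0.7,0,0,0,0,0,0,0.7]'
python3 -m inch '[25,18,0,0,0,0,0.7,30,21,0,0,0,0,0.7,30,21,0,0,0,0,0.7,30,21,0,0,0,0,0.7,30,21,0,0,0,0,0.7,22,15,0,0,0,0,0.7,0,0,0,0,0,0,0.7,0,0,0,0,0,0,0.7]'
python3 - <<'E'
from h import *
c={n:camera(n) for n in("side","top")}
for n in c: print(n,[(v["pixel"],round(v["score"],2)) for v in finder.mark_of(n,"roll_center")[:3]],[(v["pixel"],round(v["score"],2)) for v in finder.mark_of(n,"spindle")[:3]])
print(proj(c["side"],[.595,.215,.037]),proj(c["side"],[.595,.215,.16]))
cv2.imwrite('pics/a9.png',np.hstack([cv2.resize(c["side"]["color"][205:325,190:290],(500,600))]))
E
```

```text
time_s: 19.63
ee_pos: [0.4302, 0.0981, 0.1286]
orientation: [0.707, 0.707, 0.005, 0.002]
wrist_force: [2.6, 0.1, -0.8]
gripper_width: 0.79
finger_force: 45.8
time_s: 20.3
ee_pos: [0.5953, 0.2155, 0.1232]
orientation: [0.707, 0.708, 0.002, -0.001]
wrist_force: [-0.7, 0.2, -1.0]
gripper_width: 0.792
finger_force: 45.7
side [([258.3, 232.3], 0.71)] [([283.1, 240.7], 0.89)]
top [([210.6, 437.5], 0.87), ([177.7, 218.0], 0.55)] [([183.6, 227.8], 0.78), ([261.2, 198.1], 0.72), ([268.4, 406.9], 0.63)]
[np.float64(284.07246350413186), np.float64(241.091604785201)] [np.float64(257.0761911546903), np.float64(232.84933443388633)]
```

View pics/a9.png

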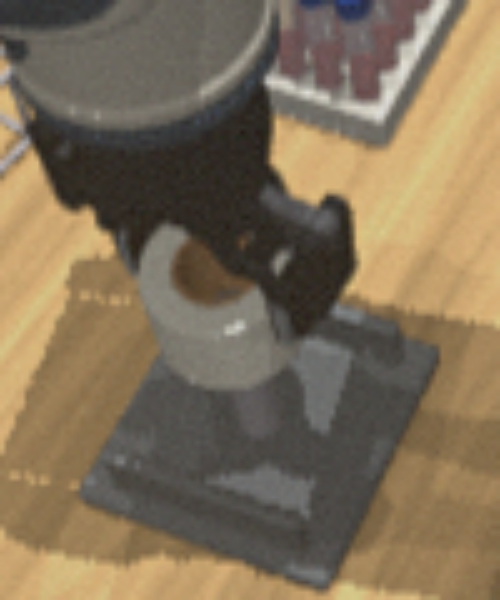

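The roll hangs level right over the spindle: roll at side (258,232), spindle at (283,241), which agrees with projection. I'll lower with force checks.

```bash
python3 -m inch '[0,0,-20,0,0,0,0.7,0,0,-15,0,0,0,0.7,0,0,0,0,0,0,0.7]'
python3 -m inch '[0,0,-7,0,0,0,0.7,0,0,-7,0,0,0,0.7,0,0,0,0,0,0,0.7]'
python3 -m inch '[0,0,-7,0,0,0,0.7,0,0,-7,0,0,0,0.7,0,0,0,0,0,0,0.7]'
```

```text
time_s: 20.85
ee_pos: [0.5927, 0.214, 0.0848]
orientation: [0.707, 0.707, -0.001, -0.002]
wrist_force: [-0.8, -0.4, -2.4]
gripper_width: 0.794
finger_force: 45.7
time_s: 21.1
ee_pos: [0.5942, 0.2145, 0.0724]
orientation: [0.707, 0.707, 0.001, -0.001]
wrist_force: [-0.8, -0.1, -0.6]
gripper_width: 0.79
finger_force: 45.7
time_s: 21.35
ee_pos: [0.594, 0.2145, 0.0578]
orientation: [0.707, 0.707, 0.001, -0.002]
wrist_force: [-1.0, -0.0, -1.8]
gripper_width: 0.797
finger_force: 45.7
```

```bash
python3 -m inch '[0,0,-10,0,0,0,0.7,0,0,-9,0,0,0,0.7,0,0,-4,0,0,0,0.7,0,0,0,0,0,0,0.7]'
python3 -m inch '[0,0,-3,0,0,0,0.7,0,0,-2,0,0,0,0.7,0,0,0,0,0,0,0.7]'
```

```text
time_s: 21.68
ee_pos: [0.5938, 0.2145, 0.0346]
orientation: [0.707, 0.707, 0.0, -0.002]
wrist_force: [0.2, -0.4, -0.9]
gripper_width: 0.793
finger_force: 45.7
time_s: 21.93
ee_pos: [0.5947, 0.2148, 0.0311]
orientation: [0.707, 0.707, 0.001, -0.001]
wrist_force: [-0.3, -0.2, -0.9]
gripper_width: 0.791
finger_force: 45.7
```

```bash
python3 -m inch '[0,0,-2,0,0,0,0.7,0,0,-1,0,0,0,0.7,0,0,0,0,0,0,0.7,0,0,0,0,0,0,1,0,0,0,0,0,0,1,0,0,0,0,0,0,1,0,0,0,0,0,0,1]'
python3 -m inch '[0,0,15,0,0,0,1,0,0,25,0,0,0,1,0,0,35,0,0,0,1,0,0,40,0,0,0,1,-30,-15,40,0,0,0,1,-35,-20,20,0,0,0,1,-35,-20,0,0,0,0,1,0,0,0,0,0,0,1]'
python3 -m inch '[-35,-35,0,0,0,0,1,-20,-35,0,0,0,0,1,0,-35,0,0,0,0,1,0,-35,0,0,0,0,1,0,-35,0,0,0,0,1,0,0,0,0,0,0,1]'
python3 - <<'E'
from h import *
np.set_printoptions(precision=4,suppress=True)
c={n:camera(n) for n in("side","top")}
for q in("roll_center","core_center","spare_center"):
    for n in c: print(q,n,[(v["pixel"],round(v["score"],2)) for v in finder.mark_of(n,q)[:3]])
for n in c: print([proj(c[n],[.595,.215,z]) for z in(.037,.047,.062)])
cv2.imwrite('pics/a10.png',np.hstack([cv2.resize(c[n]["color"][a:a+150,b:b+100],(400,600)) for n,a,b in(("side",245,210),("top",155,160))]))
E
```

```text
time_s: 22.52
ee_pos: [0.5946, 0.2147, 0.028]
orientation: [0.707, 0.707, 0.001, -0.001]
wrist_force: [-0.2, -1.0, -0.5]
gripper_width: 0.999
finger_force: 0.0
time_s: 23.18
ee_pos: [0.496, 0.1616, 0.1935]
orientation: [0.707, 0.707, -0.001, -0.003]
wrist_force: [1.3, 0.7, 0.4]
gripper_width: 0.997
finger_force: 0.0
time_s: 23.68
ee_pos: [0.4539, -0.0099, 0.1935]
orientation: [0.708, 0.706, 0.001, -0.001]
wrist_force: [0.6, 1.5, 0.3]
gripper_width: 0.998
finger_force: 0.0
roll_center side [([141.2, 359.5], 0.67), ([281.3, 238.0], 0.65)]
roll_center top [([213.4, 434.5], 0.6), ([183.1, 225.4], 0.58)]
core_center side [([353.1, 311.8], 0.53), ([201.9, 261.9], 0.2)]
core_center top [([259.0, 198.8], 0.69), ([159.9, 309.4], 0.64)]
spare_center side []
spare_center top [([186.9, 401.7], 0.77), ([183.3, 227.9], 0.49)]
[[np.float64(284.07246350413186), np.float64(241.091604785201)], [np.float64(282.08591031505284), np.float64(240.48508740236707)], [np.float64(279.0427260715089), np.float64(239.5559684877452)]]
[[np.float64(182.629523537574), np.float64(228.88319276809068)], [np.float64(182.05823665968842), np.float64(228.01328174161276)], [np.float64(181.18114811501232), np.float64(226.677719827369)]]
```

View pics/a10.png

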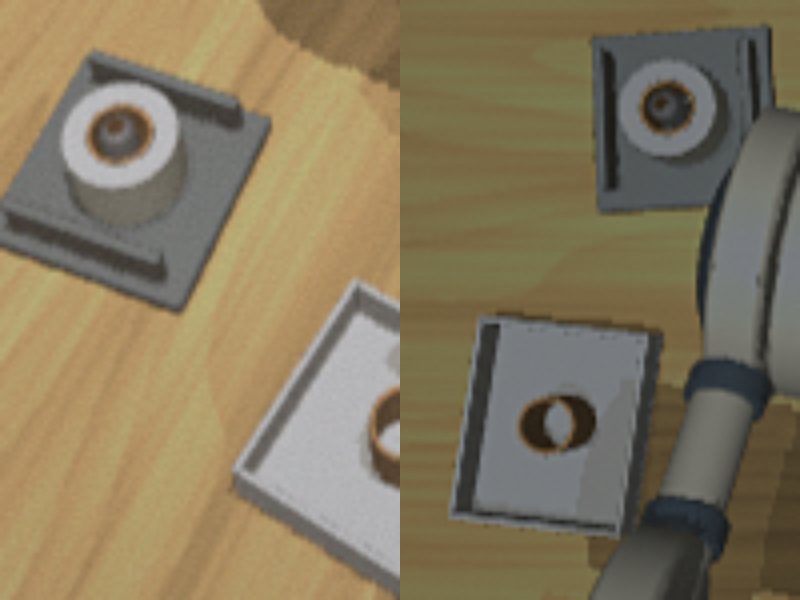

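The roll sits flat and fully down around the spindle, at side (279,240) and top (182,226). The core stands in the tray at top (259,199).

```bash
python3 -c "
from h import *
print(manip.hand_in())"
```

```text
the job is handed in; nothing more can be done
None
```

The job is handed in, with no verdict returned: the last picture shows the larger roll flat and all the way down on the spindle and the empty core in the waste tray; the spare was still detected on its hook, and I saw no sign that anything else was disturbed.

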